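Cover the bearing tin, then lift off its outer lid alone

TASK

The tin of fan bearings stands open while its two lids, one nested over the other, wait on the cork pad: carry the pair over together by the orange knob, lower them gently (no dropping) so that the inner lid seats squarely in the tin's mouth, and let go. Then take the outer lid by its yellow collar, lift it off alone, straight up until it is wholly clear of the orange knob, and finish holding it there level and still above the tin (do not put it down or let go), so that I can renew its seal. The inner lid must stay seated in the tin and not be touched any more once the outer lid is coming off, and neither the tin nor anything else on the bench may be shifted.

Things in the scene. Friction and masses are not known exactly. Their poses are not given: they have to be found in the camera images.
- tin: White round tin with a red band, open at the top, 100 mm outer diameter, wall 4 mm (mouth 92 mm across), 70 mm tall, 0.8 kg, loose on the bench, with some bearings on its floor. Origin: centre of its underside; z up. With the inner lid seated, that lid's origin is 54 mm above the tin's origin on the same axis.
- inner_lid: Aluminium inner lid, 0.25 kg. Origin: centre of underside, z up. Plug z 0-16 mm (76 mm across at the bottom, 86 from z 9), flange 106 across z 16-21 (rests on the tin's rim), round orange knob 18 across z 21-81. Nested, the knob stands 32 mm out of the outer lid's collar; lifting by it brings both lids.
- outer_lid: Blue round outer lid, 0.2 kg, 120 mm across. Origin: centre of the skirt's lower edge, z up. Skirt z 0-17 mm (bore 112), plate z 17-21, round yellow collar 46 across z 21-45 with an open bore of 36. Nested, its plate rests loosely on the inner lid's flange, its origin 4 mm above the inner lid's; nothing fastens them. Free to turn.
- knob_top (a point): centre of the top of the orange knob (inner lid z 81 mm)
- collar_top (a point): centre of the top of the outer lid's yellow collar (outer lid z 45 mm)
- pad: round cork pad fixed to the bench, 124 mm across, 8 mm thick, on which the inner lid (with the outer over it) stands at the start. Origin: centre of its underside.
- glue: Bystander: white glue bottle with a red cap, 52 mm across, 130 tall. Origin: centre of its underside.
- jar: Bystander: clear jar with an orange cap, 68 mm across, 85 tall. Origin: centre of its underside.
- tape: Bystander: yellow roll of tape lying flat, 84 mm across, 24 tall. Origin: centre of its underside.
- driver: Bystander: red-handled screwdriver lying flat, 200 mm long. Origin: mid-length of the tool, underside.
- motor: Bystander: small dark motor with a copper band, 76 mm across, standing with its thin shaft up, 85 tall in all. Origin: centre of its underside.
- fan_knob: Bystander: green tapered plastic knob, 38 mm across, 24 tall. Origin: centre of its underside.

How it is judged (in metres and radians):
On the way, in this order (a step that is already met when the one before it is completed fails the run):
1. the two lids are raised off the cork pad together, nested (z of inner_lid in the frame of pad above 0.035 m and z of outer_lid in the frame of inner_lid below 0.01 m and horizontal distance between outer_lid and inner_lid below 0.008 m), for 0.1 s.
2. the nested lids sit on the tin, the inner one seated, and the hand has let go of both (horizontal distance between inner_lid and tin below 0.005 m and z of inner_lid in the frame of tin between 0.05 and 0.0575 m and angle between inner_lid's own z axis and vertical below 0.05 rad and z of outer_lid in the frame of inner_lid below 0.01 m and horizontal distance between outer_lid and inner_lid below 0.008 m and contact force between the fingers and inner_lid below 0.1 N and contact force between the fingers and outer_lid below 0.1 N), for 0.2 s.
At the end, for the whole second after the job is handed in: Outer lid gripped (>2 N), still, level within 0.2 rad, within 60 mm of the tin axis, lower edge 137 mm or more above the tin's underside, touching neither inner lid nor tin; inner lid untouched, at rest, seated (5 mm, -4/+3.5 mm high, 0.05 rad); tin upright within 0.03 rad (horizontal distance between inner_lid and tin below 0.005 m and z of inner_lid in the frame of tin between 0.05 and 0.0575 m and angle between inner_lid's own z axis and vertical below 0.05 rad and linear speed of inner_lid below 0.02 m/s and angle between tin's own z axis and vertical below 0.03 rad and contact force between the fingers and inner_lid below 0.1 N and z of outer_lid in the frame of tin above 0.137 m and horizontal distance between outer_lid and tin below 0.06 m and angle between outer_lid's own z axis and vertical below 0.2 rad and linear speed of outer_lid below 0.03 m/s and contact force between the fingers and outer_lid above 2 N and contact force between outer_lid and inner_lid below 0.05 N and contact force between outer_lid and tin below 0.05 N); the arm keeps its last pose, push and grip.
It fails at once if the outer lid comes apart from the inner one (by over 20 mm) while the inner one is not seated in the tin (z of outer_lid in the frame of inner_lid above 0.02 m and not (horizontal distance between inner_lid and tin below 0.005 m and z of inner_lid in the frame of tin between 0.05 and 0.0575 m and angle between inner_lid's own z axis and vertical below 0.05 rad)).
It fails at once if the hand or arm touches the inner lid while the outer one is coming off (z of outer_lid in the frame of inner_lid above 0.02 m and contact force between any of the fingers, the arm and inner_lid above 0.5 N).
It fails at once if the lids are dropped onto the tin (over 0.35 m/s in the last 15 mm) (z of inner_lid in the frame of tin below 0.069 m and horizontal distance between inner_lid and tin below 0.03 m and linear speed of inner_lid above 0.35 m/s).
It fails at once if the tin is shifted by over 20 mm or tipped (distance of tin from where it was at the start of the episode above 0.02 m or angle between tin's own z axis and vertical above 0.12 rad).
It fails at once if a bystander is shifted by over 20 mm (distance of any of glue, jar, tape, driver, motor, fan_knob from where it was at the start of the episode above 0.02 m).
It also fails if it takes over 45 s, if anything falls off the work surface, if the arm or the gripper's body presses on something with over 40 N, if the wrist force passes 120 N, or if a joint passes its speed limit or range.

ROBOT

A 6-joint arm with a two-finger parallel gripper is mounted at the origin on the work surface. World frame = base frame: x ahead of the robot, y to its left, z up, the work surface at z = 0. Lengths are in mm, angles in rad, forces in N, time in s.
With the tool pointing down it reaches from about 350 to 975 mm from the base axis. Payload 7.1 kg.
Tool frame: the origin (TCP) lies on the front face of the gripper's body, between the roots of the fingers; the fingertips stand 80 mm ahead of it and the grasp point (between the pads) lies 61 mm ahead of it (env.tips_ahead is the distance from the TCP to the fingertips, in mm); z points along the fingers, y is the direction in which the jaws open and shut (so a half turn about z gives the same grasp; the last joint's range is limited). The gripper opens to 88 mm and grips with 3 to 60 N. Pads are 20 mm wide; open, the fingers measure 115 mm over their backs; the gripper's body (75 mm by 178 mm) begins 61 mm behind the grasp point.
Start: joints at [-1.23, 0.423, 1.63, -0, 1.089, -0.019], TCP at [220.071, -584.957, 302.675] pointing down, gripper open.
Joint ranges: [-3, 3], [-0.9, 2.11], [0.09, 2.58], [-1.31, 4.45], [0.11, 2.69], [-2.54, 2.54]. Speed limits (rad/s): [2.39, 2.39, 3.01, 3.14, 3.14, 3.14].

INTERFACE

Orientations are given as a unit quaternion [x, y, z, w].
In Python, from station import env, set_gripper, viewer, workorder gives the robot as it stands. Calls block until the motion is done:
- env.reach(position, orientation): joint-space move of the TCP to a pose.
- env.move_l(position, rot=None, rate=150, f_stop=None): straight line of the TCP; rot=None keeps the orientation; rate is the mean speed in mm/s. With f_stop (N) it stops when the force on the tool has changed by that much, and returns True; else False.
- env.move_joints(angles): joint-space move.
- set_gripper(opening): finger opening in mm; the grip force is fixed at half the most; returns when the fingers have stopped.
- env.hold(seconds).
- env.ik(position, orientation): joint angles nearest the present ones, or None.
- env.read_state(): the state.
- viewer.camera(name): name is "scene" or "top"; returns the picture (400x640x3 uint8, blue, green, red); there is no depth.
- viewer.camera_params(name): a dict with "fx", "fy", "cx", "cy" (pixels), "pose" (4x4, takes a point from camera to world coordinates). Camera axes: x right, y up, looking along -z (the intrinsics and any distortion apply to the point x, -y, -z); pixel columns grow to the right and rows downward; lengths in mm; the calibration is good to about 2 mm. A picture is of the moment at which its call begins. camera_params takes no time and is no camera call.
A pose or a line that the arm cannot do raises env.IKError and nothing moves.
- workorder.sign_off(): hands the job in, once; it reports no verdict.
The state is a dict: "time_s": time; "qpos": joint angles; "dq": joint speeds; "tau": joint torques, N m; "tool_pos": TCP position; "orientation": TCP orientation; "force": force on the tool from outside, world axes, zero at the start; "wrist_torque": the same for the moment, N m; "width": finger opening in mm.
Only numpy, scipy, OpenCV 4.12 (cv2) and the standard library are available. Lean on these libraries where they do the work, as an engineer would, in place of code of your own. Each camera call takes 0.05 s, during which the arm holds its last target.

## Working session

There is one attempt and no reset: what is moved stays moved. The work goes in short steps, each a Python script; the robot and the scene stay as the last script left them, time stands still between calls to the robot, and variables do not carry over. Pictures are saved under pics/ and viewed, and the job is handed in when it is done.

```bash
mkdir -p pics; ls; python3 - <<'E'
from station import env, set_gripper, viewer, workorder
import cv2
for n in ("scene","top"):
    cv2.imwrite(f"pics/{n}0.png",viewer.camera(n)); p=viewer.camera_params(n); print(n,p)
s=env.read_state(); print(s)
E
```

```text
pics
scene {'fx': 378.1558529828773, 'fy': 378.1558529828773, 'cx': 316.9437350500484, 'cy': 203.61330979713458, 'pose': array([[ 5.74175134e-01, -5.89648608e-01,  5.68011826e-01,
         9.35349898e+02],
       [ 8.18505046e-01,  3.97051850e-01, -4.15209969e-01,
        -2.76979206e+02],
       [ 1.92978339e-02,  7.03323785e-01,  7.10607660e-01,
         5.74544640e+02],
       [ 0.00000000e+00,  0.00000000e+00,  0.00000000e+00,
         1.00000000e+00]])}
top {'fx': 465.06308354589106, 'fy': 465.06308354589106, 'cx': 316.0924584253616, 'cy': 202.89523909481318, 'pose': array([[ 3.52558993e-03,  9.89920782e-01, -1.41578300e-01,
         4.31730275e+02],
       [-9.99963146e-01,  4.59825938e-03,  7.25006961e-03,
        -1.30342105e+01],
       [ 7.82800833e-03,  1.41547522e-01,  9.89900511e-01,
         9.43089649e+02],
       [ 0.00000000e+00,  0.00000000e+00,  0.00000000e+00,
         1.00000000e+00]])}
{'time_s': 0.1, 'qpos': array([-1.22998675e+00,  4.23749588e-01,  1.63059161e+00, -1.06609395e-05,
        1.08858490e+00, -1.90067482e-02]), 'dq': array([-1.11139839e-03, -1.55993452e-03, -3.12173861e-03,  1.02738084e-03,
       -8.90107291e-06,  1.47660237e-04]), 'tau': array([ 1.77076640e-05, -5.45610130e+01, -2.74324358e+01,  6.44604745e-02,
        1.89116865e-02, -1.92959504e-05]), 'tool_pos': array([ 219.95478532, -584.6102982 ,  301.99724631]), 'orientation': array([ 9.83859469e-01,  1.78941614e-01, -1.11474058e-04, -6.57352661e-04]), 'force': array([0.0471546 , 0.14666621, 0.03594765]), 'wrist_torque': array([ 0.04994915, -0.00254483, -0.00287216]), 'width': 87.86192769467416}
```

View pics/scene0.png

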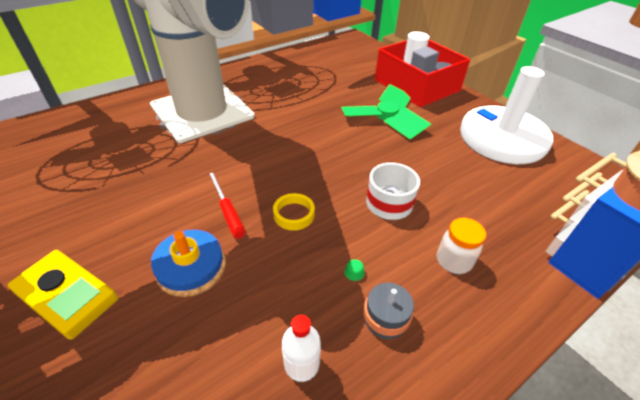

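View pics/top0.png

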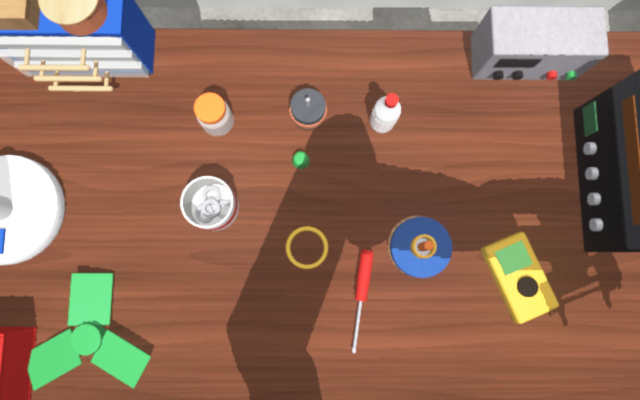

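```bash
cat > h.py <<'E'
from station import env, set_gripper, viewer, workorder
import numpy as np, cv2
def proj(n,P):
    p=viewer.camera_params(n); T=np.linalg.inv(p["pose"]); c=np.atleast_2d(P)@T[:3,:3].T+T[:3,3]
    return np.c_[p["cx"]+p["fx"]*c[:,0]/-c[:,2], p["cy"]+p["fy"]*c[:,1]/c[:,2]]
def ray(n,uv,z):
    p=viewer.camera_params(n); d=p["pose"][:3,:3]@np.array([(uv[0]-p["cx"])/p["fx"],-(uv[1]-p["cy"])/p["fy"],-1]); o=p["pose"][:3,3]
    return o+d*(z-o[2])/d[2]
def circ(c,r,z,n=72):
    t=np.linspace(0,2*np.pi,n); return np.c_[c[0]+r*np.cos(t),c[1]+r*np.sin(t),0*t+z]
def overlay(n,img,circs,box,f,out):
    x0,y0,x1,y1=box
    im=cv2.resize(img[y0:y1,x0:x1],None,fx=f,fy=f,interpolation=cv2.INTER_CUBIC)
    for c,r,z,col in circs:
        q=(proj(n,circ(c,r,z))-[x0,y0]+.5)*f-.5
        cv2.polylines(im,[np.round(q).astype(int)],True,col,1)
    cv2.imwrite(out,im)
E
python3 - <<'E'
from h import *
print("tin top",ray("top",(208,203),70),"scene",ray("scene",(393,183),70))
print("knob top",ray("top",(429,245.5),89),ray("scene",(180,235),89))
print("collar",ray("top",(424,246),57),ray("scene",(184,248),57))
for n,b1,b2 in (("top",(170,160,250,240),(380,206,460,286)),("scene",(350,150,430,230),(145,220,235,300))):
    im=cv2.imread(f"pics/{n}0.png")
    a=[cv2.resize(im[b[1]:b[3],b[0]:b[2]],(390,390),interpolation=cv2.INTER_CUBIC) for b in (b1,b2)]
    cv2.imwrite(f"pics/crop_{n}.png",np.hstack(a))
E
```

```text
tin top [555.45116271 185.19062219  70.        ] scene [569.48578223 177.05440813  70.        ]
knob top [ 475.8840486 -226.726872    89.       ] [ 480.44751759 -223.26384322   89.        ]
collar [ 476.55206962 -225.17054245   57.        ] [ 482.0427856  -224.66917925   57.        ]
```

View pics/crop_top.png

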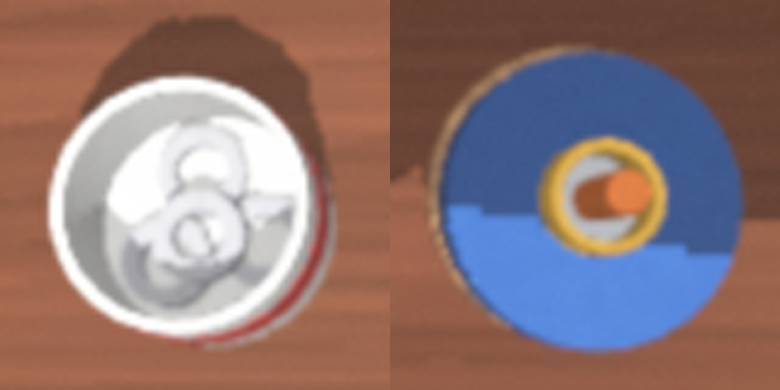

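View pics/crop_scene.png

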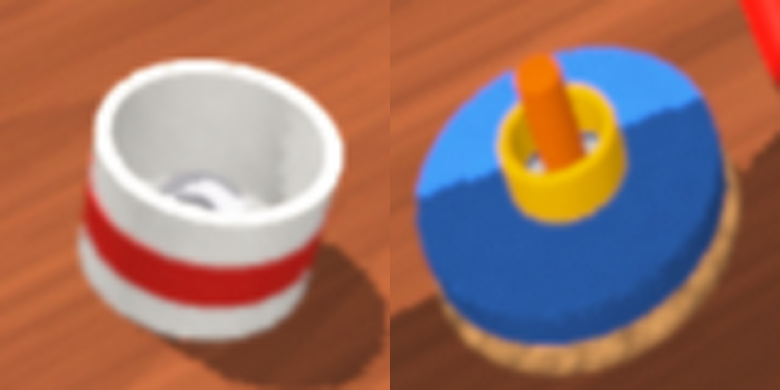

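```bash
cat > fit.py <<'E'
from h import *
from scipy.optimize import minimize
def fitsil(n,img,mask,rings,c0):
    """rings: (r,z) list; silhouette = hull"""
    S=8
    m=cv2.resize(mask.astype(np.float32),None,fx=2,fy=2,interpolation=cv2.INTER_LINEAR)
    def cost(c):
        q=np.vstack([proj(n,circ(c,r,z)) for r,z in rings])
        h=cv2.convexHull(((q+.5)*2-.5).astype(np.float32))
        k=np.zeros(m.shape,np.uint8); cv2.fillConvexPoly(k,np.round(h*16).astype(int),255,cv2.LINE_AA,4)
        return np.abs(k/255.-m).sum()
    r=minimize(cost,c0,method="Nelder-Mead",options=dict(initial_simplex=[c0,np.add(c0,[8,0]),np.add(c0,[0,8])],xatol=.05,fatol=.1))
    return r.x,r.fun/m.sum()
def hull(mask):
    cs,_=cv2.findContours(mask,cv2.RETR_EXTERNAL,cv2.CHAIN_APPROX_NONE); c=max(cs,key=cv2.contourArea)
    k=np.zeros_like(mask); cv2.fillConvexPoly(k,cv2.convexHull(c),1); return k
def box(mask,b):
    k=np.zeros_like(mask); k[b[1]:b[3],b[0]:b[2]]=mask[b[1]:b[3],b[0]:b[2]]; return k
E
python3 - <<'E'
from fit import *
B={"top":((170,160,250,240),(380,206,460,286)),"scene":((350,150,430,230),(145,220,235,300))}
for n in B:
    im=cv2.imread(f"pics/{n}0.png"); hsv=cv2.cvtColor(im,cv2.COLOR_BGR2HSV); H,Sa,V=cv2.split(hsv)
    white=((Sa<75)&(V>95)).astype(np.uint8); red=((Sa>190)&((H<3)|(H>174))&(V>120)).astype(np.uint8)
    mt=hull(box(white|red,B[n][0]))
    bl=hull(box(((H>95)&(H<125)&(Sa>100)).astype(np.uint8),B[n][1]))
    if n=="scene":
        pass
    t=fitsil(n,im,mt,[(50,70),(50,0)],[560,182]); print(n,"tin",t)
    l=fitsil(n,im,bl,[(60,33),(60,12)],[478,-225]); print(n,"lid",l)
    tt=t[0]; ll=l[0]
    for b,cs,o in ((B[n][0],[(tt,50,70,(255,0,255)),(tt,46,70,(0,200,0)),(tt,50,0,(255,0,0))],"a"),(B[n][1],[(ll,60,33,(0,0,255)),(ll,23,57,(255,0,255)),(ll,9,89,(0,255,0)),(ll,62,0,(255,255,255))],"b")):
        overlay(n,im,cs,b,4.5,f"pics/{o}.png")
    A=[cv2.resize(cv2.imread(f"pics/{o}.png"),(390,390)) for o in "ab"]
    cv2.imwrite(f"pics/ov_{n}.png",np.hstack(A))
E
```

```text
top tin (array([560.12078923, 190.5549587 ]), np.float64(0.08723593057697486))
top lid (array([ 476.58754359, -226.19915667]), np.float64(0.06303931593087132))
scene tin (array([534.15049954, 221.66209344]), np.float64(0.39020345503334775))
scene lid (array([ 475.69448039, -224.28175592]), np.float64(0.05715824399304086))
```

View pics/ov_top.png

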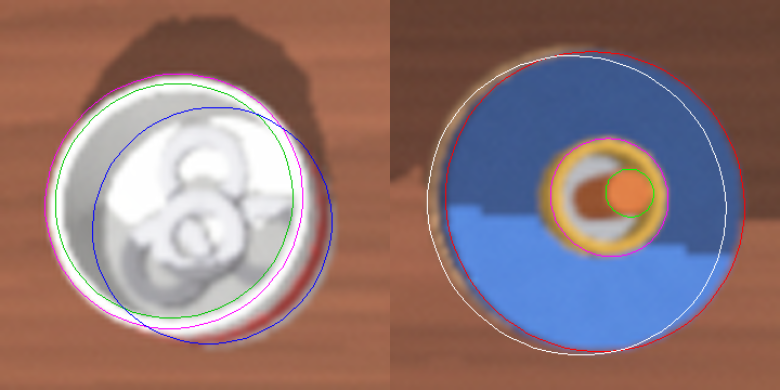

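View pics/ov_scene.png

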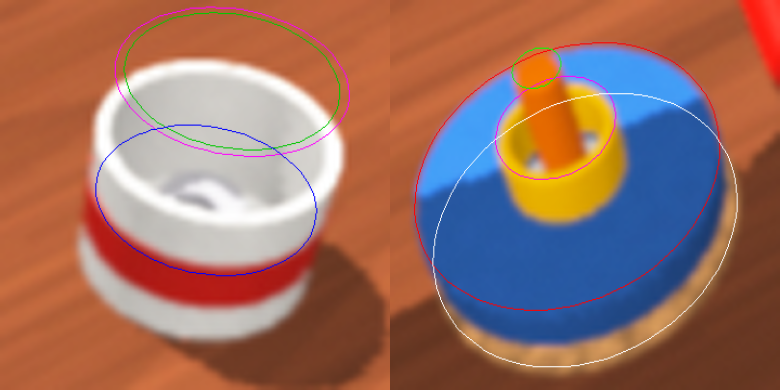

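```bash
cat > ef.py <<'E'
from h import *
from scipy.optimize import least_squares
from scipy.ndimage import map_coordinates, gaussian_filter
def edgepts(n,g,c,r,z,sign,W=6,nn=90,angs=None):
    """sign>0: brighter outside going outward(model radius)"""
    a=np.linspace(0,2*np.pi,nn,endpoint=False); 
    P=np.c_[c[0]+r*np.cos(a),c[1]+r*np.sin(a),0*a+z]; P2=P.copy(); P2[:,:2]+=np.c_[np.cos(a),np.sin(a)]
    q=proj(n,P); d=proj(n,P2)-q; cen=proj(n,[[c[0],c[1],z]])[0]
    t=np.roll(q,-1,0)-np.roll(q,1,0); d=np.c_[t[:,1],-t[:,0]]; d/=np.linalg.norm(d,axis=1)[:,None]
    s=np.sign(((q-cen)*d).sum(1)); d*=s[:,None]
    k=np.arange(-W,W+.01,.1); out=[]
    for qi,di in zip(q,d):
        v=map_coordinates(g,[qi[1]+k*di[1],qi[0]+k*di[0]],order=1); gr=np.gradient(v,.1)*sign
        j=gr.argmax(); out.append((*(qi+k[j]*di),gr[j],k[j]))
    return np.array(out),d
def fit(n,g,c,feats,W=6,it=6,verbose=True):
    """feats: (r,z,sign)"""
    c=np.array(c,float)
    for i in range(it):
        E=[edgepts(n,g,c,r,z,s,W) for r,z,s in feats]
        def res(x):
            o=[]
            for (r,z,s),(e,d) in zip(feats,E):
                a=np.linspace(0,2*np.pi,len(e),endpoint=False)
                q=proj(n,np.c_[x[0]+r*np.cos(a),x[1]+r*np.sin(a),0*a+z]); ok=e[:,2]>12
                o.append((((e[:,:2]-q)*d).sum(1))[ok])
            return np.concatenate(o)
        R=least_squares(res,c,loss="cauchy",f_scale=.5); c=R.x; W=max(2.5,W*.7)
    rr=res(c); return c,np.median(np.abs(rr)),np.median(rr),len(rr)
E
python3 - <<'E'
from ef import *
B={"top":((170,160,250,240),(380,206,460,286)),"scene":((350,150,430,230),(145,220,235,300))}
for n,t0 in (("top",(558.5,188)),("scene",(565,180))):
    im=cv2.imread(f"pics/{n}0.png").astype(float); b,gg,r=[gaussian_filter(im[...,i],.7) for i in range(3)]
    tt,*x=fit(n,b,t0,[(50,70,-1),(46,70,-1 if n=="zz" else -1)][:1]); print(n,"tin out",tt,x)
    t2,*x=fit(n,b,tt,[(46,70,1)],W=3); print(n,"tin in",t2,x)
    ll,*x=fit(n,b-r,(477,-225.5),[(60,33,-1)],W=4); print(n,"lid",ll,x)
    kk,*x=fit(n,r-b,(477,-225.5),[(23,57,1)],W=4); 
    kk,*x=fit(n,r-b,(477,-225.5),[(23,57,-1)],W=4); print(n,"collar",kk,x)
    im=im.astype(np.uint8)
    for b,cs,o in ((B[n][0],[(tt,50,70,(255,0,255)),(tt,46,70,(0,200,0)),(tt,50,0,(255,0,0))],"a"),(B[n][1],[(ll,60,33,(0,0,255)),(kk,23,57,(255,0,255)),(kk,9,89,(0,255,0)),(ll,62,0,(255,255,255))],"b")):
        overlay(n,im,cs,b,4.5,f"pics/{o}.png")
    A=[cv2.resize(cv2.imread(f"pics/{o}.png"),(390,390)) for o in "ab"]
    cv2.imwrite(f"pics/ov2_{n}.png",np.hstack(A))
E
```

```text
top tin out [558.40029807 188.51506745] [np.float64(0.37464642088449884), np.float64(0.37464642088449884), 90]
top tin in [558.27995881 187.64242251] [np.float64(0.5064108360035448), np.float64(-0.5064108360035448), 79]
top lid [ 476.51350695 -225.03124827] [np.float64(0.20149476027678298), np.float64(0.10152421661912649), 90]
top collar [ 476.95290121 -224.96452496] [np.float64(0.34997621655918987), np.float64(0.30048770954882653), 90]
scene tin out [561.0174243  188.77223496] [np.float64(0.655568674792536), np.float64(0.655568674792536), 90]
scene tin in [562.12300306 187.0353726 ] [np.float64(0.8688388079033967), np.float64(-0.8688388079033967), 85]
scene lid [ 478.09036834 -225.44231666] [np.float64(0.2976772923738353), np.float64(0.19646145449321467), 66]
scene collar [ 479.73933522 -225.44340055] [np.float64(0.4014381617832385), np.float64(0.09306806890223177), 64]
```

View pics/ov2_top.png

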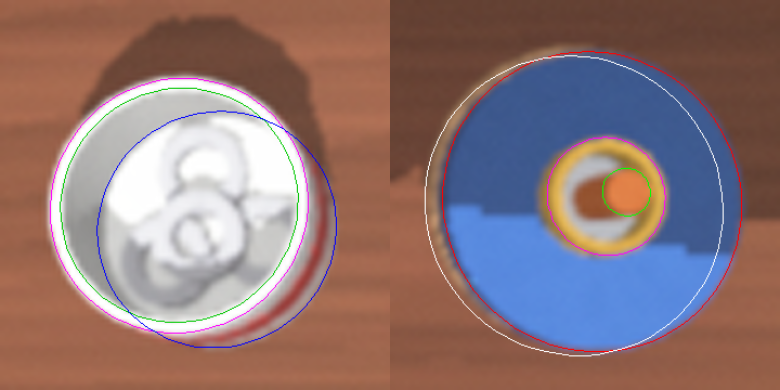

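View pics/ov2_scene.png

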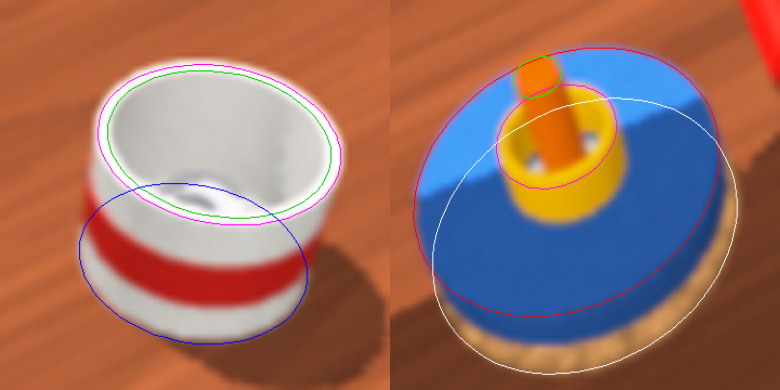

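```bash
python3 - <<'E'
from h import *
D=[1,0,0,0]
for p in ([477.7,-225.2,260],[477.7,-225.2,142],[477.7,-225.2,250],[559.7,188.2,280],[559.7,188.2,161]): print(env.ik(p,D))
env.reach([477.7,-225.2,260],D)
set_gripper(50)
env.move_l([477.7,-225.2,170],rate=120)
env.hold(.2)
s=env.read_state(); print(s["time_s"],s["tool_pos"],s["orientation"],s["width"])
for n,b in (("top",(360,180,480,290)),("scene",(120,160,260,300))):
    im=viewer.camera(n); cv2.imwrite(f"pics/{n}1.png",im); overlay(n,im,[],b,4,f"pics/z1_{n}.png")
E
```

```text
[-4.63062494e-01  3.39292263e-01  1.87739205e+00 -4.44089210e-16
  9.24908337e-01  1.10773383e+00]
[-4.63062494e-01  5.30127212e-01  1.93470370e+00 -4.44089210e-16
  6.76761740e-01  1.10773383e+00]
[-4.63062494e-01  3.53778694e-01  1.88437375e+00 -4.44089210e-16
  9.03440207e-01  1.10773383e+00]
[ 3.04220681e-01  3.99766194e-01  1.72623111e+00 -4.44089210e-16
  1.01559535e+00  1.87501701e+00]
[ 3.04220681e-01  5.65389729e-01  1.78924245e+00 -4.44089210e-16
  7.86960478e-01  1.87501701e+00]
3.5833 [ 478.08857711 -225.37623254  170.75667706] [9.99999719e-01 6.59322158e-06 6.71782739e-04 3.33576792e-04] 50.18980380298647
```

View pics/z1_scene.png

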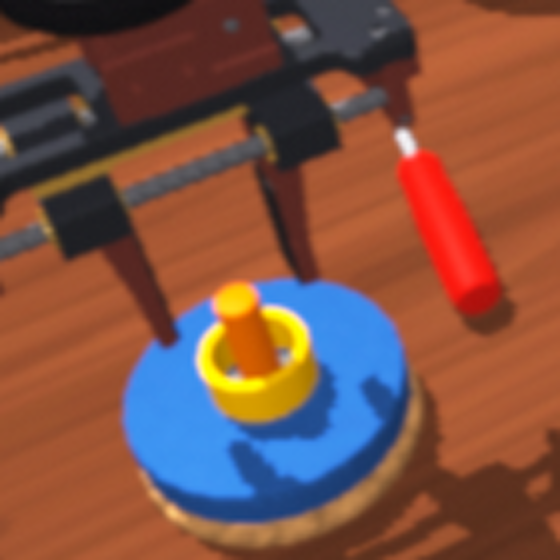

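View pics/top1.png

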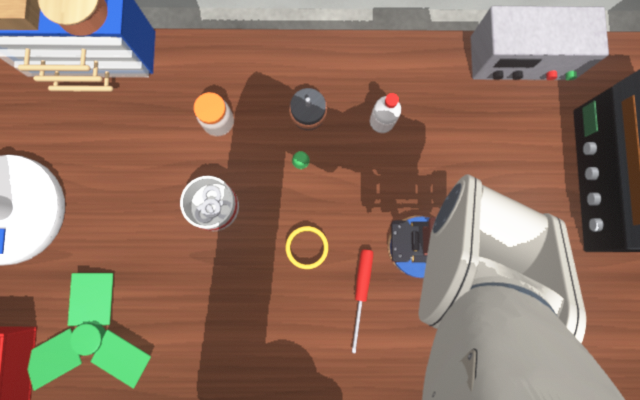

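```bash
python3 - <<'E'
from h import *
x=478.1
for y in (-225.4-25,-225.4-38,-225.4+25,-225.4+38): print(proj("scene",[[x-10,y,90.7],[x,y,90.7],[x+10,y,90.7]]).round(1).tolist())
print(proj("scene",[[477.7,-225.2,89],[476.5,-225.2,89],[479.5,-225.2,89]]))
E
```

```text
[[161.0, 236.7], [163.0, 240.6], [165.2, 244.6]]
[[153.0, 240.1], [155.1, 244.1], [157.1, 248.2]]
[[190.1, 223.9], [192.4, 227.6], [194.8, 231.3]]
[[197.4, 220.7], [199.8, 224.3], [202.1, 228.0]]
[[178.25658172 234.44821916]
 [177.99186258 233.98806394]
 [178.65474226 235.1403325 ]]
```

```bash
python3 - <<'E'
from h import *
im=cv2.imread("pics/scene1.png")
overlay("scene",im,[((478.1,-225.3),9,89,(0,255,0)),((478.1,-225.3),23,57,(255,0,255))],(140,200,220,270),8,"pics/z2.png")
E
```

```text
(no output)
```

View pics/z2.png

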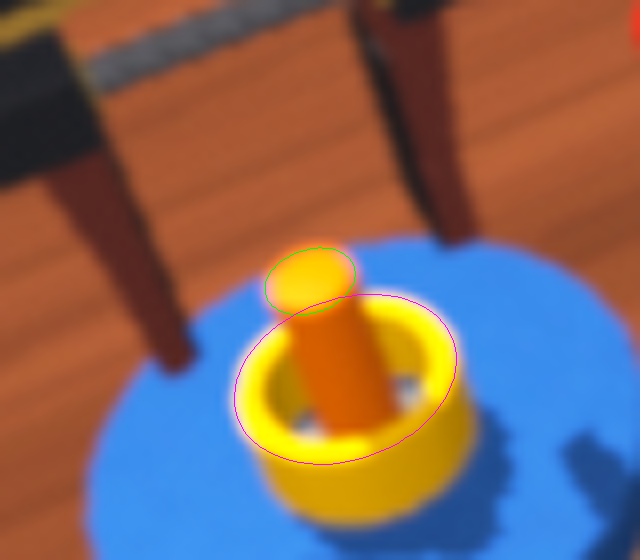

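```bash
python3 - <<'E'
from h import *
print(env.move_l([478.3,-225.2,142],rate=80,f_stop=10))
s=env.read_state(); print(s["time_s"],s["tool_pos"],s["force"])
set_gripper(10)
s=env.read_state(); print(s["time_s"],s["tool_pos"],s["width"],s["force"])
env.move_l([478.3,-225.2,152],rate=40)
env.move_l([478.3,-225.2,255],rate=120)
env.hold(.1)
s=env.read_state(); print(s["time_s"],s["tool_pos"],s["width"],s["force"])
cv2.imwrite("pics/scene2.png",viewer.camera("scene"))
s=env.read_state(); print(s["time_s"])
E
```

```text
False
4.1833 [ 478.03823877 -225.06087155  141.33783292] [-0.65593368  1.07968397 -0.12826722]
4.7917 [ 478.38834854 -225.18727874  142.20121223] 17.382544851798787 [-0.04163869  0.11400847  2.80522882]
6.3 [ 477.81311759 -224.96997002  254.04872646] 17.717018827476693 [-0.72959432 -0.15309598 -5.06452828]
6.35
```

View pics/scene2.png

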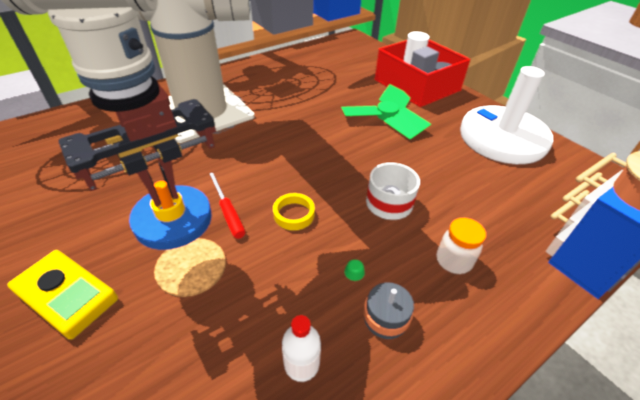

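```bash
python3 - <<'E'
from h import *
env.move_l([560.2,188.4,255],rate=170)
env.move_l([560.2,188.4,228],rate=80)
env.hold(.3)
s=env.read_state(); print(s["time_s"],s["tool_pos"],s["width"],s["force"])
p=s["tool_pos"]; zl=p[2]-134.2
for n,b in (("top",(160,150,260,250)),("scene",(345,110,445,230))):
    im=viewer.camera(n); cv2.imwrite(f"pics/{n}3.png",im)
    overlay(n,im,[(p,60,zl+25,(0,0,255)),(p,23,zl+49,(255,0,255)),(p,9,zl+81,(0,255,0)),((560.2,188.4),50,70,(255,255,0))],b,4,f"pics/z3_{n}.png")
E
```

```text
9.7667 [560.37988638 188.49661192 228.37257836] 17.48347570157216 [ 0.47575196  0.10249701 -4.17841421]
```

View pics/z3_scene.png

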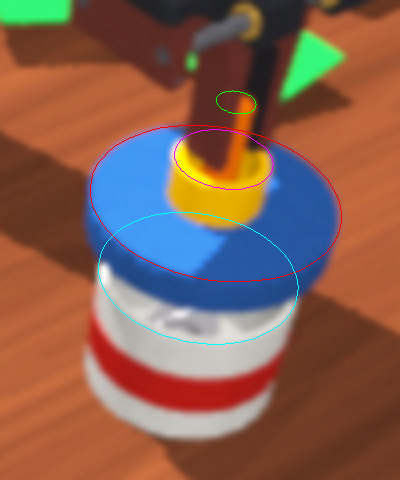

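View pics/z3_top.png

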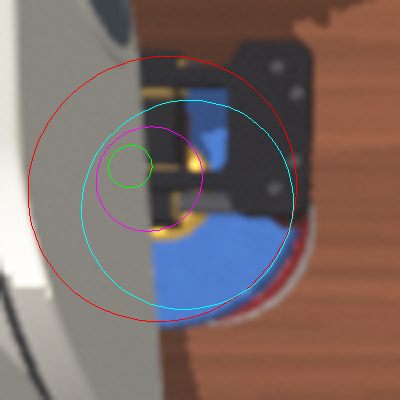

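```bash
python3 - <<'E'
import cv2
im=cv2.imread("pics/scene3.png")
cv2.imwrite("pics/raw3.png",cv2.resize(im[110:230,345:445],None,fx=5,fy=5,interpolation=cv2.INTER_CUBIC))
E
```

```text
(no output)
```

View pics/raw3.png

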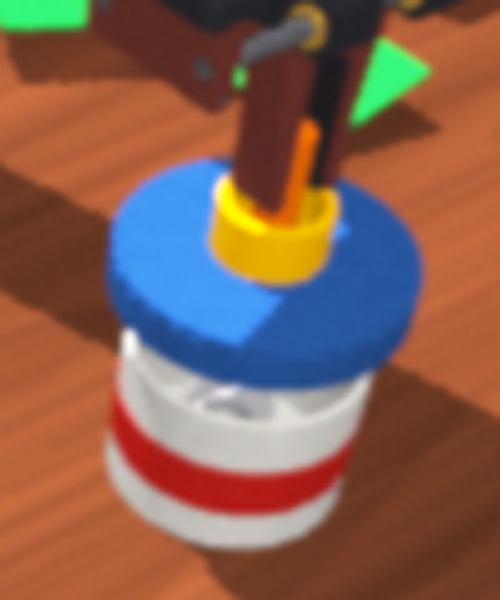

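```bash
python3 - <<'E'
from h import *
def st():
    s=env.read_state(); print(round(s["time_s"],2),s["tool_pos"].round(2),s["force"].round(2),s["wrist_torque"].round(3),round(s["width"],1))
print(env.move_l([560.3,188.4,206],rate=60,f_stop=8)); st()
print(env.move_l([560.3,188.4,192],rate=25,f_stop=6)); env.hold(.2); st()
for n in ("scene",): cv2.imwrite("pics/scene4.png",viewer.camera(n))
E
python3 -c "
import cv2
im=cv2.imread('pics/scene4.png')
cv2.imwrite('pics/z4.png',cv2.resize(im[110:230,345:445],None,fx=5,fy=5,interpolation=cv2.INTER_CUBIC))"
```

```text
False
10.38 [560.1  188.33 205.39] [ 0.5  -0.34 -3.57] [ 0.06  -0.031  0.027] 17.5
False
11.29 [560.38 188.43 192.18] [-1.02 -0.6  -4.13] [-0.034  0.008 -0.043] 17.6
```

View pics/z4.png

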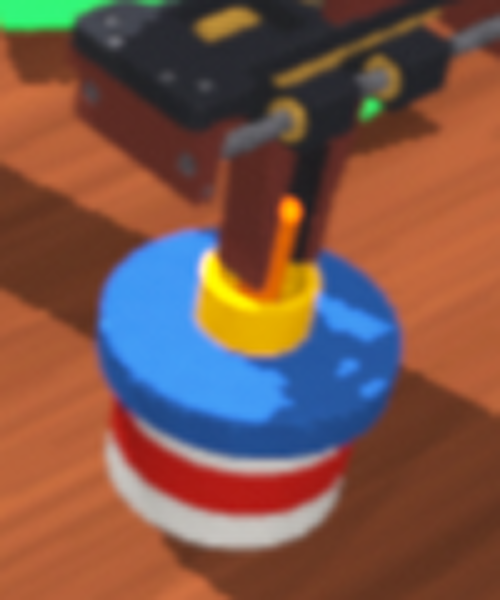

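```bash
python3 - <<'E'
from h import *
def st():
    s=env.read_state(); print(round(s["time_s"],2),s["tool_pos"].round(2),s["force"].round(2),s["wrist_torque"].round(3),round(s["width"],1))
print(env.move_l([560.3,188.4,186.5],rate=15,f_stop=4)); env.hold(.1); st()
E
```

```text
True
11.78 [560.44 188.45 188.01] [0.7  0.63 5.17] [0.046 0.039 0.043] 17.7
```

```bash
python3 - <<'E'
from h import *
def st():
    s=env.read_state(); print(round(s["time_s"],2),s["tool_pos"].round(2),s["force"].round(2),s["wrist_torque"].round(3),round(s["width"],1))
set_gripper(72); env.hold(.4); st()
p=(560.3,188.4)
for n,b in (("top",(160,150,260,250)),("scene",(335,130,435,230))):
    im=viewer.camera(n); cv2.imwrite(f"pics/{n}5.png",im)
    overlay(n,im,[(p,23,103,(255,0,255)),(p,9,135,(0,255,0)),(p,60,79,(0,0,255))],b,5,f"pics/z5_{n}.png")
E
```

```text
13.13 [559.59 188.19 187.05] [-0.19 -0.32  0.67] [-0.017  0.075 -0.009] 72.3
```

View pics/z5_scene.png

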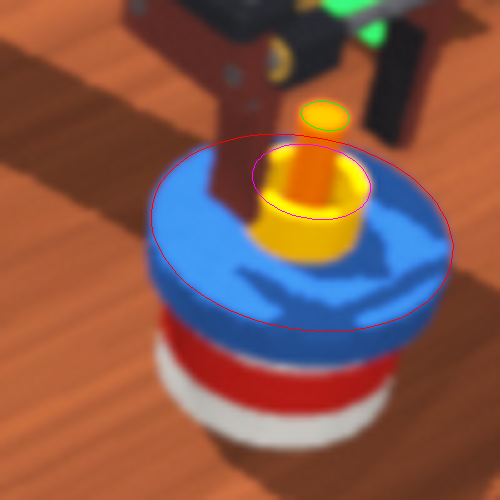

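```bash
python3 - <<'E'
from h import *
def st():
    s=env.read_state(); print(round(s["time_s"],2),s["tool_pos"].round(2),s["force"].round(2),s["wrist_torque"].round(3),round(s["width"],1))
print(env.move_l([560.3,188.4,163],rate=50,f_stop=6)); env.hold(.2); st()
set_gripper(38); env.hold(.2); st()
cv2.imwrite("pics/scene6.png",viewer.camera("scene"))
im=cv2.imread("pics/scene6.png"); cv2.imwrite("pics/z6.png",cv2.resize(im[110:230,335:435],None,fx=5,fy=5,interpolation=cv2.INTER_CUBIC))
E
```

```text
False
14.07 [560.48 188.46 163.31] [ 0.32 -0.65 -0.05] [0.045 0.006 0.023] 71.7
14.8 [560.36 188.42 163.1 ] [-0.32  0.67  0.86] [-0.01   0.103 -0.054] 45.7
```

View pics/z6.png

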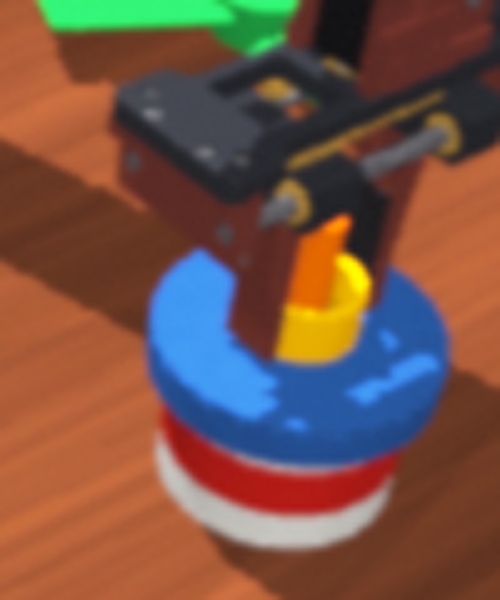

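```bash
python3 - <<'E'
from h import *
def st():
    s=env.read_state(); print(round(s["time_s"],2),s["tool_pos"].round(2),s["force"].round(2),s["wrist_torque"].round(3),round(s["width"],1))
env.move_l([560.3,188.4,173],rate=30); env.hold(.2); st()
im=viewer.camera("scene"); cv2.imwrite("pics/scene7.png",im)
cv2.imwrite("pics/z7.png",cv2.resize(im[110:230,335:435],None,fx=5,fy=5,interpolation=cv2.INTER_CUBIC))
E
```

```text
15.53 [560.2  188.39 172.86] [ 0.01  0.78 -1.96] [-0.042 -0.054 -0.03 ] 46.3
```

View pics/z7.png

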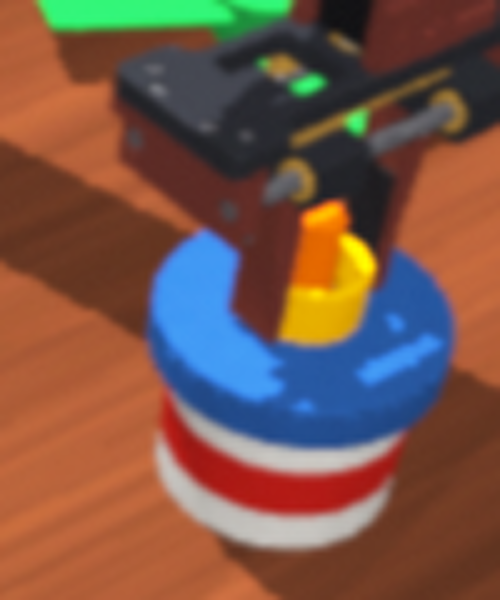

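The force is -1.96 N, which matches the 0.2 kg outer lid alone. The picture shows its skirt rising with the white of the tin below it and the knob sinking into the collar. I'll keep lifting.

```bash
python3 - <<'E'
from h import *
def st():
    s=env.read_state(); print(round(s["time_s"],2),s["tool_pos"].round(2),s["force"].round(2),s["wrist_torque"].round(3),round(s["width"],1))
env.move_l([560.3,188.4,259],rate=70); env.hold(.6); st()
for n in ("scene","top"):
    im=viewer.camera(n); cv2.imwrite(f"pics/{n}8.png",im)
p=(560.3,188.4)
overlay("scene",cv2.imread("pics/scene8.png"),[(p,53,75,(255,0,255)),(p,9,135,(0,255,0))],(330,80,450,230),4,"pics/z8.png")
E
```

```text
17.56 [560.31 188.4  259.02] [ 0.3   1.33 -1.39] [-0.004 -0.004 -0.036] 45.8
```

View pics/z8.png

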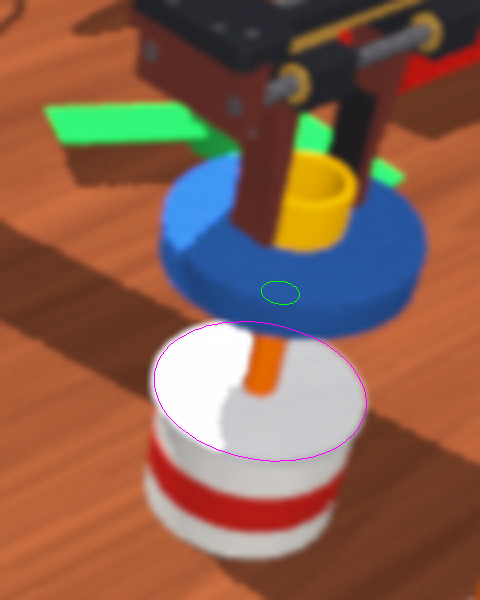

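View pics/scene8.png

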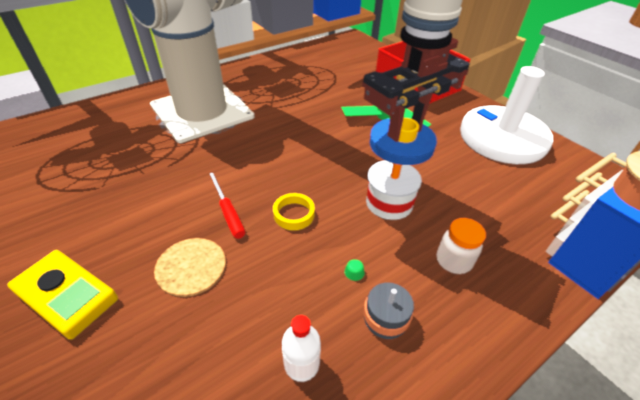

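```bash
python3 - <<'E'
from h import *
for z in (137,154): print(z,((proj("scene",circ((560.3,188.4),60,z)).max(0)-[330,80]+.5)*4).round())
a,b=cv2.imread("pics/scene0.png"),cv2.imread("pics/scene8.png")
s=env.read_state(); print(s["time_s"],abs(s["dq"]).max(),s["width"])
workorder.sign_off(); env.hold
E
```

```text
137 [410. 372.]
154 [419. 342.]
17.6583 0.001911501655552802 45.953308710475135
the job is handed in; nothing more can be done
```

The inner lid is seated in the tin, and the arm is holding the outer lid by its collar, level and still above it. I handed the job in at 17.7 s of the 45 s allowed; sign-off reported no verdict.

**What I did:**
- I carried the nested pair over by the orange knob and lowered it at about 15 mm/s until I felt contact. The TCP was then at z 188.0 mm against an expected 188.2 mm, and I let go there.
- I then took the outer lid by its yellow collar and lifted it straight up about 96 mm.

**Last checks before hand-in:**
- **Outer lid held:** the fingers were 45.9 mm apart on the 46 mm collar. After the first 10 mm of lift the tool carried 1.96 N, which is the weight of the outer lid alone. At the top the vertical reading was 1.4 N, with 1.3 N sideways, and I put that down to sensor noise.
- **Height:** the lower edge is about 154 mm above the tin's underside (137 mm needed). In the picture the skirt edge is at crop row 337, against 342 predicted for 154 mm and 372 for 137 mm.
- **Inner lid:** its flange matches the circle I predicted for a seated lid, and its knob stands upright.
- **Bench:** by eye, nothing else has moved from the first picture. I did not measure this.

**What disagreed:** the two cameras differed by about 2.5 mm in x on the tin and about 1.5–3 mm on the lids. The vector from lid to tin agreed to about 1 mm, so I worked from that. While I carried the pair, the outer lid looked about 2 mm off-centre on the inner one, within its play.

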